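# Lock the plaster mould clamp with its hitch-pin clip

### The job

Close the mould clamp and lock it: first swing the yellow bar all the way down flat onto the plaster mould so that its fork straddles the upright steel stud, then slide the hairpin clip with the orange loop along its deck so that its straight leg goes right through the hole in the stud and its bowed leg snaps round the stud's outside. Leave the clip fully home and let go of everything, and do not disturb the bowl, jar, spray bottle or green shaver standing nearby.

Things in the scene. Friction and masses are not known exactly. Their poses are not given: they have to be found in the camera images.
- clamp: Grey-green bench clamp for a plaster mould, fixed. Origin on the table under the axis of its upright steel stud; z up, +x from the stud to the bar's hinge (150 mm away), +y the way the clip is pushed in. The white mould (x 30 to 125, y -60 to 60 mm) is 45 mm high.
- deck (a point): Point on top of the clamp's deck (dark steel top), 100 mm to -y of the stud, 55 mm above the table; clamp's axes. The flat deck runs from y = -200 to -23 mm and x = -48 to +24 mm of the clamp; the clip lies on it. Two fixed guide rails 10 mm high stand on it from y = -64 to -26 mm of the clamp, inner faces at x = +5 and x = -21.5 mm.
- stud (a point): Point on the axis of the steel stud (24 mm diameter, top 77.5 mm above the table), 58 mm above the table = 3 mm above the deck, the height of the clip's leg. Axes as the clamp's. The cross hole runs right through along y, 11 mm wide and high, its bottom 1.5 mm below the deck.
- bar (a joint): Angle (rad) of the yellow steel bar: 0 = flat and shut (its stop), positive = free end raised; starts at 0.5 to 0.95. The hinge is stiff: the bar stays where left and takes about 3 to 6 N near its free end to push down. Shut, its top is level with the deck. Left raised, it bars the clip's way; with the clip through first, it cannot shut.
- bar_hinge (a point): Centre of the bar's hinge, 50 mm above the table, at x = 150 mm of the clamp; its axis is the clamp's y. The bar is 44 mm wide, 10 mm thick, centred on this point's height when shut, and runs 168 mm from here towards the clamp's -x; its last 33 mm are an open fork with a 26 mm slot for the stud.
- bar_press (a point): Point on the bar's upper face, on its centre line, 110 mm from the hinge: a good place to push. It moves with the bar.
- clip_loop (a point): Centre of the clip's loop, half-way up: an orange ring 30 mm across, 12 mm high, lying on the deck. Clip axes: x along its legs to their tips (about the clamp's +y), z up. The clip: 6 mm steel wire, 142 mm long, about 110 g; its rear end is 15 mm behind this point. Push it along the clamp's +y with closed fingers on the rear of the loop.
- clip_seat (a point): Point on the centre line of the clip's straight leg, 82 mm ahead (clip x) and 8 mm to the side (clip -y) of clip_loop, 3 mm above the deck, in the bow between the legs: it meets the point stud (within about 3 mm) when the clip is fully home.
- clip_tip (a point): Centre of the rounded tip of the clip's straight leg, 124 mm ahead of clip_loop (clip x); about 42 mm beyond the stud's axis when the clip is home. At the start the tips of both legs lie between the guide rails, short of the stud.
- clip_spring (a joint): Opening angle (rad) of the clip's bowed, sprung leg, on its +y side (clip); 0 = relaxed. It must open about 5 mm (0.15 rad) to pass the stud, which takes about 6 to 13 N of push, then snaps shut round it and the clip stops dead.
- bowl: Dark clay bowl, 150 mm across and 60 mm high, origin under its centre; stands on a banding wheel (250 mm across, top 114 mm above the table). Leave alone.
- jar: Amber glaze jar with black lid, 72 mm across, 90 mm high, origin under its centre. Leave alone.
- spray: White bottle with yellow cap, 68 mm across, 170 mm high, origin under its centre. Leave alone.
- shaver: Clay shaver with a green bow handle, about 92 mm by 60 mm and 22 mm high, origin under its centre. Leave alone.
There are look-alikes about, which are no part of the job. What is meant by the part that bears clip_loop is not purple, and is the smaller of those in its own colour.

How it is judged:
On the way, in this order (a step that is already met when the one before it is completed fails the run):
1. the bar is swung fully down (value of joint bar below 0.03 rad), for 0.2 s.
2. the clip is slid home through the stud (distance between clip_seat and stud below 0.008 m and y of clip_tip in the frame of stud above 0.034 m and value of joint clip_spring below 0.06 rad), for 0.2 s.
At the end, for the whole second after the job is handed in: The bar is shut (within 0.03 rad); the clip lies at rest with its straight leg through the stud, seat point within 8 mm of the stud's point, tip at least 34 mm beyond the stud's axis, in line within 0.15 rad, and its sprung leg closed again (below 0.06 rad) (all of step 2 and value of joint bar below 0.03 rad and angle between the x axis of clip_tip and the y axis of stud, either way round below 0.15 rad and linear speed of clip below 0.02 m/s); the robot touches nothing.
It fails at once if the bowl is moved more than 30 mm (distance of bowl from where it was at the start of the episode above 0.03 m).
It fails at once if the jar is moved more than 30 mm (distance of jar from where it was at the start of the episode above 0.03 m).
It fails at once if the spray bottle is moved more than 30 mm (distance of spray from where it was at the start of the episode above 0.03 m).
It fails at once if the shaver is moved more than 30 mm (distance of shaver from where it was at the start of the episode above 0.03 m).
It also fails if it takes over 45 s, if anything falls off the work surface, if the arm or the gripper's body presses on something with over 40 N, if the wrist force passes 120 N, or if a joint passes its speed limit or range.

### The arm

A 6-joint arm with a two-finger parallel gripper is mounted at the origin on the work surface. World frame = base frame: x ahead of the robot, y to its left, z up, the work surface at z = 0. Lengths are in m, angles in rad, forces in N, time in s.
With the tool pointing down it reaches from about 0.375 to 0.9 m from the base axis. Payload 3.1 kg.
Tool frame: the origin (TCP) lies where the fingers leave the gripper's body, on its centre line; the fingertips stand 73 mm ahead of it and the grasp point (between the pads) lies 54 mm ahead of it; z points along the fingers, y is the line along which they close (so a half turn about z gives the same grasp; the last joint's range is limited). The gripper opens to 85 mm and grips with 20 to 120 N. Pads are 22 mm wide; open, the fingers measure 114 mm over their backs; the gripper's body (76 mm by 85 mm) begins 54 mm behind the grasp point. The pads swing forward as they close: fully open they stand 13 mm farther back than shut.
Start: joints at [0.975, 0.527, 1.433, -0, 1.181, -0.178], TCP at [0.254, 0.571, 0.304] pointing down, gripper open.
Joint ranges: [-3.08, 3.08], [-0.75, 2.2], [0.22, 2.44], [-1.43, 4.57], [0, 2.65], [-2.85, 2.85]. Speed limits (rad/s): [2.79, 2.79, 3.14, 3.14, 3.14, 3.14].

### API

Orientations are given as a unit quaternion [x, y, z, w].
In Python, from station import manip gives the robot as it stands.
- The arm moves only by the shell command python3 -m crank 'ROWS' [FORCE]. ROWS is JSON, a list of rows, each an object with "dp": the shift along the tool's x, y, z normalised to -1 to 1, where 1 is 50 cm, a list of three; "delta_rot": the turn, a rotation vector about the tool's x, y, z normalised to -1 to 1, where 1 is 2 pi rad, a list of three; "fingers": the opening, from -1 (shut) to 1 (fully open). A call has 1 to 12 rows; each row shifts and turns the commanded pose from where the row before left it, along the tool's axes as they then stand; what a row does not reach is not made up. A row lasts 1/12 s, in which the tool goes at most 41.7 mm and 7.16 degrees, less where a joint would pass 70% of its speed; a pose out of reach is approached as far as the arm can. A call with a number of a shift or a turn outside -1 to 1 is refused whole. A call with a gripper value outside its range is refused whole. The fingers move at their own pace and stop on an object; FORCE is the grip in N (left out, the last holds). Time passes only in rows, so rows that do not move let the fingers close. It gives the time, the measured TCP pose, the force, the opening and the grip force at its end, in the units of the state.
- manip.sense(): the state, without advancing time (a new reading comes with each control period).
- manip.snapshot(name): name is "scene" or "top"; returns (picture, depth): 400x640x3 uint8, red, green, blue; 400x640 float32, m along the optical axis (not along the pixel's ray), 0 where there is no reading.
- manip.camera_model(name): a dict with "fx", "fy", "cx", "cy" (pixels), "k1" (the pictures are not rectified: a ray, as slopes to the right and down, at radius r is drawn at 1 + k1 r^2 times it, then the intrinsics apply), "origin" and "attitude" of the camera in the world. Camera axes: x right, y up, looking along -z (the intrinsics and any distortion apply to the point x, -y, -z); pixel columns grow to the right and rows downward; lengths in m; the calibration is good to about 2 mm. A picture is of the moment at which its call begins. camera_model takes no time and is no camera call.
- manip.sign_off(): hands the job in; it is judged then, once.
The state is a dict: "t": time; "q": joint angles; "qd": joint speeds; "tau": joint torques, N m; "tcp_pos": TCP position; "tool_rot": TCP orientation; "force": force on the tool from outside, world axes, zero at the start; "ft_torque": the same for the moment, N m; "finger_gap": opening from 0.0 (shut) to 1.0 (fully open); "gripper_force": force on a finger pad.
Only numpy, scipy, OpenCV 4.12 (cv2) and the standard library are available. Lean on these libraries where they do the work, as an engineer would, in place of code of your own. Each camera call takes 0.05 s, during which the arm holds its last target. There are 200 camera calls.

## Working session

There is one attempt and no reset: what is moved stays moved. The work goes in short steps, Python scripts to look and compute and a shell command to move; the robot and the scene stay as the last step left them, time stands still between calls to the robot, and variables do not carry over. Pictures are saved under pics/ and viewed, at most 10 in all, crops included, and the job is handed in when it is done.

```bash
mkdir -p pics; cat > h.py <<'E'
import numpy as np, cv2
from scipy.spatial.transform import Rotation as R
from station import manip
def shot(n):
    p,d=manip.snapshot(n); return p,d,manip.camera_model(n)
def pts(d,m,ij):
    # ij: Nx2 (col,row) -> world points by depth
    ij=np.atleast_2d(ij).astype(float); o,r=rays(m,ij)
    z=np.array([d[int(round(b)),int(round(a))] for a,b in ij]); return o+r*z[:,None]
def rays(m,ij):
    ij=np.atleast_2d(ij).astype(float)
    K=np.array([[m['fx'],0,m['cx']],[0,m['fy'],m['cy']],[0,0,1.]])
    u=cv2.undistortPoints(ij[:,None],K,np.array([m['k1'],0,0,0.]))[:,0]
    c=np.c_[u[:,0],-u[:,1],-np.ones(len(u))]
    A=np.array(m['attitude']); Rm=R.from_quat(A).as_matrix() if A.size==4 else A
    return np.array(m['origin']),c@Rm.T
def onz(m,ij,z):
    o,r=rays(m,ij); return o+r*((z-o[2])/r[:,2])[:,None]
def save(n,p): cv2.imwrite('pics/'+n,cv2.cvtColor(p,cv2.COLOR_RGB2BGR))
E
python3 - <<'E'
from h import *
for n in('scene','top'):
    p,d,m=shot(n); save(n+'0.png',p); np.savez(n+'0.npz',p=p,d=d); print(n,m)
print(manip.sense())
E
```

```text
scene {'fx': 393.3579691161384, 'fy': 393.3579691161384, 'cx': 311.6740995687779, 'cy': 200.75317105991004, 'k1': -0.05801114420920539, 'origin': array([1.22554098, 0.26965555, 0.85247738]), 'attitude': array([0.19956954, 0.30071729, 0.7848069 , 0.50380477])}
top {'fx': 451.55539761428616, 'fy': 451.55539761428616, 'cx': 317.4866898726041, 'cy': 201.31867155200368, 'k1': -0.1053401557005644, 'origin': array([ 0.31101639, -0.02131662,  1.40152096]), 'attitude': array([-0.06918937,  0.07261693,  0.71429762, -0.69261715])}
{'t': 0.1, 'q': array([ 9.74527452e-01,  5.28362069e-01,  1.43378282e+00, -2.19084237e-06,
        1.18142777e+00, -1.78511162e-01]), 'qd': array([-0.00058945, -0.00297996, -0.00155787,  0.0011302 ,  0.00075521,
       -0.00044507]), 'tau': array([ 1.62274505e-04, -4.43303955e+01, -1.78585500e+01, -2.22736471e-04,
        3.79515768e-03,  3.00828981e-05]), 'tcp_pos': array([0.25325683, 0.57082774, 0.30303544]), 'tool_rot': array([ 2.07362747e-01,  9.78263621e-01, -9.17027364e-04, -3.73059675e-04]), 'force': array([-0.73883333, -0.09189042, -0.40563772]), 'ft_torque': array([ 0.00774296,  0.00611771, -0.00789331]), 'gripper_force': 0.0, 'finger_gap': 1.0006576148343118}
```

```bash
ls; ls pics
```

```text
h.py
pics
scene0.npz
top0.npz
scene0.png
top0.png
```

View pics/scene0.png

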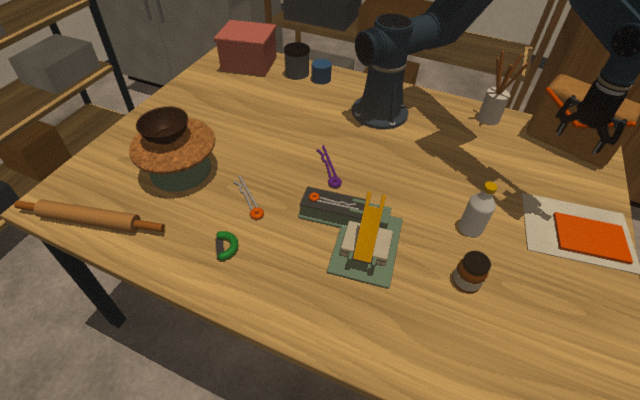

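View pics/top0.png

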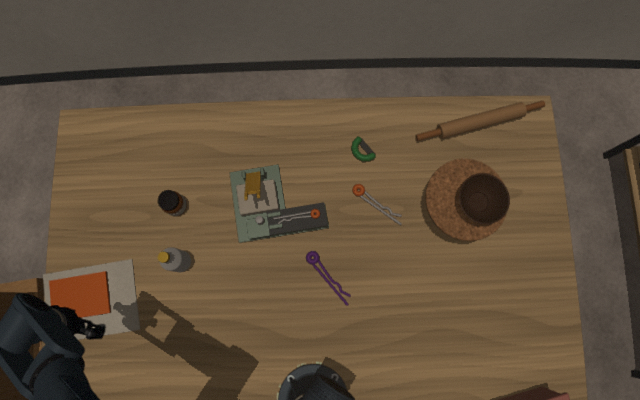

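The scene view shows the clamp at about (365,235), with the raised yellow bar and the clip loop on the deck at (314,197). The orange clip at (257,213) and the purple one at (335,182) lie on the table and are decoys. In the top view the deck is around (290,217) with the loop at (315,213). Next I'll take enlarged crops.

```bash
python3 - <<'E'
from h import *
a=np.load('scene0.npz')['p'][170:295,285:415]; b=np.load('top0.npz')['p'][155:250,220:340]
a=cv2.resize(a,None,fx=4,fy=4,interpolation=cv2.INTER_CUBIC);a=cv2.convertScaleAbs(a,alpha=1.5)
b=cv2.resize(b,None,fx=6,fy=6,interpolation=cv2.INTER_CUBIC);b=cv2.convertScaleAbs(b,alpha=1.7)
save('ca.png',a);save('cb.png',b)
E
```

```text
(no output)
```

View pics/ca.png

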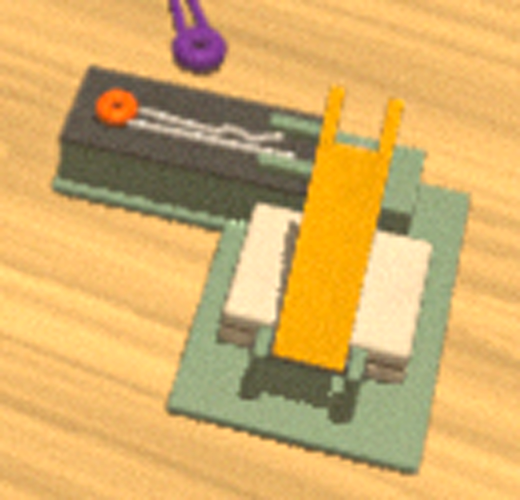

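View pics/cb.png

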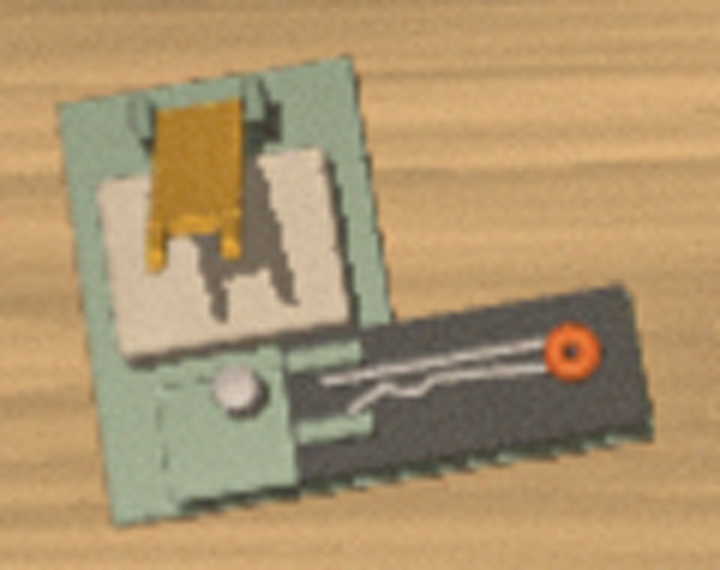

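The crops show the deck's far corners in both views, the stud top at cb (238,390), the loop at cb (572,352) and ca (117,106), and the clip tip at ca (293,155) and cb (325,380). The bar is raised.

```bash
cat > m.py <<'E'
from h import *
from scipy.optimize import least_squares
ms,mt=manip.camera_model('scene'),manip.camera_model('top')
S=lambda c:(np.atleast_2d(c)+.5)/4-.5+[285,170]
T=lambda c:(np.atleast_2d(c)+.5)/6-.5+[220,155]
A=[(mt,T([628,285]),.055,(.024,-.2)),(mt,T([650,432]),.055,(-.048,-.2)),(mt,T([298,487]),.055,(-.048,-.023)),
(mt,T([238,390]),.0765,(0,0)),(mt,T([290,338]),.055,(.024,-.023)),(ms,S([92,67]),.055,(-.048,-.2)),(ms,S([62,140]),.055,(.024,-.2))]
W=np.array([onz(m,p,z)[0,:2] for m,p,z,_ in A]);C=np.array([a[3] for a in A])
rot=lambda t:np.array([[np.cos(t),-np.sin(t)],[np.sin(t),np.cos(t)]])
s=least_squares(lambda v:(C@rot(v[2]).T+v[:2]-W).ravel(),[.4,.15,0],loss='soft_l1',f_scale=.003)
O,yaw=s.x[:2],s.x[2]
if __name__=='__main__':
    print('clamp',O,yaw,np.degrees(yaw)); print('res mm',(1e3*(C@rot(yaw).T+O-W)).round(1))
    toC=lambda w:((w-O)@rot(yaw)*1e3).round(1)
    for n,m,(x0,y0,x1,y1) in(('scene',ms,(285,170,330,215)),('top',mt,(300,200,330,230))):
        p=np.load(n+'0.npz')['p'].astype(int)[y0:y1,x0:x1]
        k=(p[...,0]>1.7*p[...,1])&(p[...,0]>90); r,c=np.nonzero(k)
        w=onz(m,[c.mean()+x0,r.mean()+y0],.062)[0]; print(n,'loop',k.sum(),w,toC(w[:2]))
    for nm,m,q,z in(('tipS',ms,S([293,155]),.058),('tipT',mt,T([325,380]),.058)):
        w=onz(m,q,z)[0];print(nm,w,toC(w[:2]))
    # bar free end: fork tips in scene view, in the clamp's plane y=+-.017 -> angle
    for q,y in((S([337,88]),-.0175),(S([396,101]),.0175),(S([280,357]),-.022)):
        o,r=rays(ms,q); r=r[0]; n=rot(yaw)@[0,1]; t=(y-(o[:2]-O)@n)/(r[:2]@n); w=o+t*r; print('bar',toC(w[:2]),w[2])
    for nm,m,q,z in(('jar',mt,[[171,201]],.09),('spray',mt,[[165,258]],.17)): w=onz(m,q,z)[0];print(nm,w,toC(w[:2]))
E
python3 m.py
```

```text
clamp [0.53099669 0.1442236 ] 0.14355766334202893 8.225248226258191
res mm [[ 1.3  2.4]
 [ 5.6  0.6]
 [ 2.7 -1.2]
 [ 0.4  1.3]
 [-1.9  5.8]
 [-3.5 -4.9]
 [-3.8 -5.2]]
scene loop 80 [ 0.5453727  -0.02156843  0.062     ] [  -9.5 -166.1]
top loop 63 [ 0.54746829 -0.02321075  0.062     ] [  -7.7 -168.1]
tipS [0.53635435 0.10277637 0.058     ] [ -0.6 -41.8]
tipT [0.53743018 0.10131949 0.058     ] [  0.2 -43.4]
bar [ 43.3 -17.5] 0.1747107153286962
bar [-20.7  17.5] 0.10880069883147625
bar [ 87.2 -22. ] -0.04963688174856096
jar [0.59237218 0.40686644 0.09      ] [ 98.3 251.2]
spray [0.4155159  0.39283077 0.17      ] [-78.7 262.6]
```

```bash
python3 - <<'E'
from m import *
z=np.load('scene0.npz');p=z['p'].astype(int);d=z['d']
k=(p[...,0]>1.25*p[...,1])&(p[...,1]>2.5*p[...,2])&(p[...,0]>110); k[:170]=0;k[270:]=0;k[:,:340]=0;k[:,:]&=(np.arange(640)<400)
k=cv2.erode(k.astype(np.uint8),np.ones((2,2)))>0
r,c=np.nonzero(k&(d>0)); w=pts(d,ms,np.c_[c,r]); q=np.c_[(w[:,:2]-O)@rot(yaw),w[:,2]]
print(len(q),(np.percentile(q,[2,50,98],axis=0)*1e3).round())
f=np.polyfit(q[:,0],q[:,2],1);print('slope ang',np.arctan(-f[0]), 'z at hinge',np.polyval(f,.15))
E
python3 -m crank '[{"dp":[0,0,-0.02],"delta_rot":[0,0,-0.0179],"fingers":-1},{"dp":[0,0,-0.02],"delta_rot":[0,0,-0.0179],"fingers":-1},{"dp":[0,0,-0.02],"delta_rot":[0,0,-0.0179],"fingers":-1},{"dp":[0,0,-0.02],"delta_rot":[0,0,-0.0179],"fingers":-1},{"dp":[0,0,0],"delta_rot":[0,0,-0.0179],"fingers":-1},{"dp":[0,0,0],"delta_rot":[0,0,0],"fingers":-1}]'
cat > go.py <<'E'
import sys
from m import *
s=manip.sense(); x=s['tcp_pos']; Rm=R.from_quat(s['tool_rot'])
t=np.array([float(a) for a in sys.argv[1:4]])/1e3  # fingertip target, clamp frame mm
c=(x[:2]-O)@rot(yaw); print('tip clamp mm',(c*1e3).round(1),1e3*(x[2]-.073),'t',s['t'],'F',s['force'].round(1),'gap',s['finger_gap'])
w=np.r_[rot(yaw)@t[:2]+O,t[2]+.073]
d=Rm.inv().apply(w-x)/.5; print('dp total',d.round(4),'rows>=',np.linalg.norm(d)*500/41.7)
Rd=R.from_matrix(np.c_[np.r_[rot(yaw)@[-1,0],0],np.r_[rot(yaw)@[0,1],0],[0,0,-1]])
print('rot err',((Rm.inv()*Rd).as_rotvec()/2/np.pi).round(4))
E
python3 go.py 75 0 240
```

```text
994 [[ 58. -18.  56.]
 [111.   2. 110.]
 [155.  21. 175.]]
slope ang 0.799954633630983 z at hinge 0.0686020889820852
t: 0.6
tcp_pos: [0.2536, 0.5713, 0.3442]
tool_rot: [-0.073, 0.997, 0.0, 0.0]
force: [-0.1, -0.2, -0.3]
finger_gap: 0.146
gripper_force: 0.0
tip clamp mm [-213.5  462.4] 271.24641191418584 t 0.6 F [-0.1 -0.2 -0.3] gap 0.1462928925300353
dp total [-0.5743 -0.9264  0.0623] rows>= 13.090384735981822
rot err [0.0001 0.0001 0.0005]
```

```bash
python3 -m crank '[{"dp":[-0.041,-0.066,0],"delta_rot":[0,0,0],"fingers":-1},{"dp":[-0.041,-0.066,0],"delta_rot":[0,0,0],"fingers":-1},{"dp":[-0.041,-0.066,0],"delta_rot":[0,0,0],"fingers":-1},{"dp":[-0.041,-0.066,0],"delta_rot":[0,0,0],"fingers":-1},{"dp":[-0.041,-0.066,0],"delta_rot":[0,0,0],"fingers":-1},{"dp":[-0.041,-0.066,0],"delta_rot":[0,0,0],"fingers":-1},{"dp":[-0.041,-0.066,0],"delta_rot":[0,0,0],"fingers":-1},{"dp":[-0.041,-0.066,0],"delta_rot":[0,0,0],"fingers":-1},{"dp":[-0.041,-0.066,0],"delta_rot":[0,0,0],"fingers":-1},{"dp":[-0.041,-0.066,0],"delta_rot":[0,0,0],"fingers":-1},{"dp":[-0.041,-0.066,0],"delta_rot":[0,0,0],"fingers":-1},{"dp":[-0.041,-0.066,0],"delta_rot":[0,0,0],"fingers":-1}]'
python3 go.py 75 0 170
```

```text
t: 1.6
tcp_pos: [0.5546, 0.213, 0.3432]
tool_rot: [-0.07, 0.998, -0.0, -0.001]
force: [-0.2, 1.4, -0.1]
finger_gap: 0.001
gripper_force: 0.0
tip clamp mm [33.2 64.7] 270.18457876057425 t 1.6 F [-0.2  1.4 -0.1] gap 0.0005484764444408885
dp total [-0.0843 -0.1292  0.2002] rows>= 3.03090877786563
rot err [ 0.     -0.0003 -0.0004]
```

```bash
python3 -m crank '[{"dp":[-0.042,-0.064,0],"delta_rot":[0,0,0],"fingers":-1},{"dp":[-0.042,-0.064,0],"delta_rot":[0,0,0],"fingers":-1},{"dp":[0,0,0.06],"delta_rot":[0,0,0],"fingers":-1},{"dp":[0,0,0.07],"delta_rot":[0,0,0],"fingers":-1},{"dp":[0,0,0.07],"delta_rot":[0,0,0],"fingers":-1},{"dp":[0,0,0],"delta_rot":[0,0,0],"fingers":-1}]'
python3 go.py 75 0 120
python3 -m crank '[{"dp":[0,0,0.02],"delta_rot":[0,0,0],"fingers":-1},{"dp":[0,0,0.02],"delta_rot":[0,0,0],"fingers":-1},{"dp":[0,0,0.02],"delta_rot":[0,0,0],"fingers":-1},{"dp":[0,0,0.02],"delta_rot":[0,0,0],"fingers":-1},{"dp":[0,0,0.02],"delta_rot":[0,0,0],"fingers":-1}]'
python3 go.py 60 0 85
```

```text
t: 2.1
tcp_pos: [0.6003, 0.1565, 0.236]
tool_rot: [-0.07, 0.997, -0.0, -0.008]
force: [-1.2, 0.5, -0.6]
finger_gap: -0.002
gripper_force: 0.0
tip clamp mm [70.3  2.2] 163.02825728434445 t 2.1 F [-1.2  0.5 -0.6] gap -0.002141611748816591
dp total [-0.0108 -0.0045  0.0859] rows>= 1.0392456333116231
rot err [ 0.0002 -0.0027 -0.0004]
t: 2.52
tcp_pos: [0.607, 0.1581, 0.1964]
tool_rot: [-0.072, 0.997, 0.0, 0.004]
force: [0.0, 0.5, 3.6]
finger_gap: 0.002
gripper_force: 1.7
tip clamp mm [77.2  2.8] 123.44682898741503 t 2.5167 F [0.  0.5 3.6] gap 0.001601800153627877
dp total [ 0.035  -0.0056  0.0766] rows>= 1.0122319218283276
rot err [-0.0001  0.0012  0.0001]
```

```bash
python3 -m crank '[{"dp":[0.005,0,0.015],"delta_rot":[0,0,0],"fingers":-1},{"dp":[0.005,0,0.015],"delta_rot":[0,0,0],"fingers":-1},{"dp":[0.005,0,0.015],"delta_rot":[0,0,0],"fingers":-1},{"dp":[0.005,0,0.015],"delta_rot":[0,0,0],"fingers":-1},{"dp":[0.005,0,0.015],"delta_rot":[0,0,0],"fingers":-1},{"dp":[0.005,0,0.015],"delta_rot":[0,0,0],"fingers":-1},{"dp":[0.005,0,0.015],"delta_rot":[0,0,0],"fingers":-1},{"dp":[0,0,0.01],"delta_rot":[0,0,0],"fingers":-1}]'
python3 go.py 50 0 55
```

```text
t: 3.18
tcp_pos: [0.5868, 0.155, 0.1352]
tool_rot: [-0.072, 0.997, 0.0, -0.001]
force: [-1.2, 0.3, 3.8]
finger_gap: -0.004
gripper_force: 1.4
tip clamp mm [56.8  2.7] 62.196147645617884 t 3.1833 F [-1.2  0.3  3.8] gap -0.004452363064499011
dp total [ 0.0135 -0.0053  0.0144] rows>= 0.2454754811228631
rot err [ 0.     -0.0002  0.0001]
```

```bash
python3 -m crank '[{"dp":[0.003,0,0.006],"delta_rot":[0,0,0],"fingers":-1},{"dp":[0,0,0.005],"delta_rot":[0,0,0],"fingers":-1},{"dp":[0,0,0.004],"delta_rot":[0,0,0],"fingers":-1},{"dp":[0,0,0.003],"delta_rot":[0,0,0],"fingers":-1},{"dp":[0,0,0],"delta_rot":[0,0,0],"fingers":-1}]'
python3 go.py 50 0 55
```

```text
t: 3.6
tcp_pos: [0.586, 0.1548, 0.1277]
tool_rot: [-0.072, 0.997, 0.0, -0.0]
force: [-0.3, 1.1, 2.9]
finger_gap: 0.002
gripper_force: 1.8
tip clamp mm [55.9  2.6] 54.70280226157644 t 3.6 F [-0.3  1.1  2.9] gap 0.002320212069908153
dp total [ 0.0118 -0.0052 -0.0006] rows>= 0.15546912625270898
rot err [ 0.     -0.      0.0002]
```

```bash
python3 -m crank '[{"dp":[0,0,0.003],"delta_rot":[0,0,0],"fingers":-1},{"dp":[0,0,0.002],"delta_rot":[0,0,0],"fingers":-1},{"dp":[0,0,0],"delta_rot":[0,0,0],"fingers":-1},{"dp":[0,0,0],"delta_rot":[0,0,0],"fingers":-1}]'
python3 go.py 50 0 55
```

```text
t: 3.93
tcp_pos: [0.5859, 0.1549, 0.1275]
tool_rot: [-0.072, 0.997, -0.0, 0.0]
force: [-4.0, -0.6, 17.3]
finger_gap: 0.002
gripper_force: 8.6
tip clamp mm [55.9  2.7] 54.50060569812766 t 3.9333 F [-4.  -0.6 17.3] gap 0.0016288181244691132
dp total [ 0.0117 -0.0053 -0.001 ] rows>= 0.15492326303404574
rot err [-0.      0.0001  0.0002]
```

The bar has hit its stop: 17 N at a tip height of 54.5 mm. Next I'll lift and move behind the loop.

```bash
python3 -m crank '[{"dp":[0,0,-0.03],"delta_rot":[0,0,0],"fingers":-1},{"dp":[0,0,-0.07],"delta_rot":[0,0,0],"fingers":-1},{"dp":[0,0,-0.03],"delta_rot":[0,0,0],"fingers":-1},{"dp":[0.02,-0.07,0],"delta_rot":[0,0,0],"fingers":-1},{"dp":[0.02,-0.07,0],"delta_rot":[0,0,0],"fingers":-1},{"dp":[0.02,-0.07,0],"delta_rot":[0,0,0],"fingers":-1},{"dp":[0.02,-0.07,0],"delta_rot":[0,0,0],"fingers":-1},{"dp":[0.02,-0.07,0],"delta_rot":[0,0,0],"fingers":-1},{"dp":[0.02,-0.07,0],"delta_rot":[0,0,0],"fingers":-1},{"dp":[0.005,-0.04,0],"delta_rot":[0,0,0],"fingers":-1},{"dp":[0,0,0],"delta_rot":[0,0,0],"fingers":-1}]'
python3 go.py -8.6 -220 59
python3 - <<'E'
from h import *
p,d,m=shot('scene'); save('s1full.png',p); save('s1.png',cv2.convertScaleAbs(cv2.resize(p[150:300,270:430],None,fx=4,fy=4,interpolation=cv2.INTER_CUBIC)[:600],alpha=1.4))
E
```

```text
t: 4.85
tcp_pos: [0.5575, -0.0865, 0.1898]
tool_rot: [-0.07, 0.998, -0.001, 0.0]
force: [0.4, -0.2, 0.1]
finger_gap: -0.003
gripper_force: 0.0
tip clamp mm [  -6.7 -232.1] 116.79872831473597 t 4.85 F [ 0.4 -0.2  0.1] gap -0.002543811697509798
dp total [0.0039 0.0245 0.1155] rows>= 1.4168918010707876
rot err [-0.0003  0.0001 -0.0006]
```

View pics/s1.png

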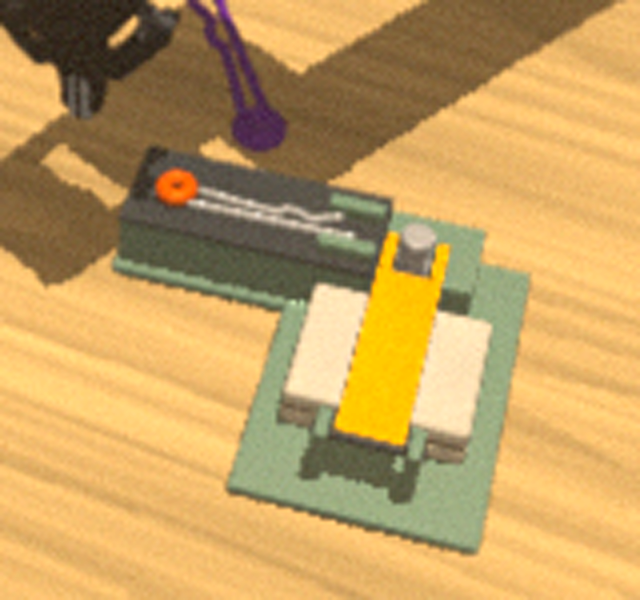

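The picture shows the bar flat with the stud, top at (418,238), in its fork. The clip is undisturbed with its loop at (177,187), and the fingertips are behind it. I'll lower behind the loop and push.

```bash
python3 -m crank '[{"dp":[0.004,0.01,0.04],"delta_rot":[0,0,0],"fingers":-1},{"dp":[0,0,0.04],"delta_rot":[0,0,0],"fingers":-1},{"dp":[0,0,0.035],"delta_rot":[0,0,0],"fingers":-1},{"dp":[0,0.01,0],"delta_rot":[0,0,0],"fingers":-1},{"dp":[0,0.01,0],"delta_rot":[0,0,0],"fingers":-1},{"dp":[0,0,0],"delta_rot":[0,0,0],"fingers":-1}]'
python3 go.py -8.6 -115 59
```

```text
t: 5.4
tcp_pos: [0.5529, -0.0654, 0.1328]
tool_rot: [-0.073, 0.997, 0.0, -0.0]
force: [-1.0, -0.1, -0.1]
finger_gap: -0.005
gripper_force: 0.0
tip clamp mm [  -8.3 -210.6] 59.81944473879626 t 5.4 F [-1.  -0.1 -0.1] gap -0.004997923942076385
dp total [0.     0.1911 0.0018] rows>= 2.2920404347295347
rot err [ 0.0001 -0.0001  0.0005]
```

```bash
python3 -m crank '[{"dp":[0,0.01,0.001],"delta_rot":[0,0,0],"fingers":-1},{"dp":[0,0.01,0],"delta_rot":[0,0,0],"fingers":-1},{"dp":[0,0.01,0],"delta_rot":[0,0,0],"fingers":-1},{"dp":[0,0.01,0],"delta_rot":[0,0,0],"fingers":-1},{"dp":[0,0.01,0],"delta_rot":[0,0,0],"fingers":-1},{"dp":[0,0.01,0],"delta_rot":[0,0,0],"fingers":-1},{"dp":[0,0.01,0],"delta_rot":[0,0,0],"fingers":-1},{"dp":[0,0.01,0],"delta_rot":[0,0,0],"fingers":-1},{"dp":[0,0.01,0],"delta_rot":[0,0,0],"fingers":-1},{"dp":[0,0,0],"delta_rot":[0,0,0],"fingers":-1}]'
python3 go.py -8.6 -112 59
python3 - <<'E'
from h import *
p,d,m=shot('scene'); save('s2.png',cv2.convertScaleAbs(cv2.resize(p[150:270,270:430],None,fx=5,fy=5,interpolation=cv2.INTER_CUBIC),alpha=1.6))
E
```

```text
t: 6.23
tcp_pos: [0.5468, -0.0219, 0.1322]
tool_rot: [-0.072, 0.997, 0.0, 0.0]
force: [1.2, -0.6, 3.5]
finger_gap: -0.001
gripper_force: 1.7
tip clamp mm [  -8.1 -166.7] 59.22493744508646 t 6.2333 F [ 1.2 -0.6  3.5] gap -0.0012903527488367867
dp total [0.0008 0.1094 0.0005] rows>= 1.311611632132961
rot err [0.     0.0001 0.0002]
```

View pics/s2.png

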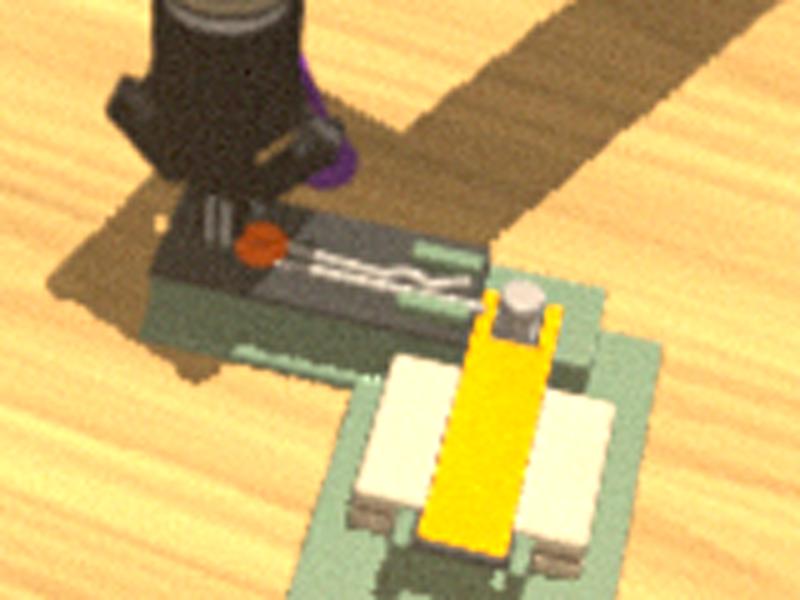

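The picture shows the clip pushed straight along: loop at (262,245), straight-leg tip at (483,306) entering by the stud. I'll check the loop against the finger position.

```bash
cat > loop.py <<'E'
from m import *
toC=lambda w:((w-O)@rot(yaw)*1e3).round(1)
for n,m in(('scene',ms),('top',mt)):
    p,d,_=shot(n); q=p.astype(int)
    x0,y0,x1,y1=(300,180,375,225) if n=='scene' else (250,190,325,235)
    k=((q[...,0]>1.8*q[...,1])&(q[...,1]>1.2*q[...,2])&(q[...,0]>50)).astype(np.uint8); k[:y0]=0;k[y1:]=0;k[:,:x0]=0;k[:,x1:]=0
    r,c=np.nonzero(k)
    if len(r): print(n,len(r),c.min(),c.max(),toC(onz(m,[c.mean(),r.mean()],.062)[0,:2]))
print(manip.sense()['force'].round(2))
E
python3 loop.py
python3 - <<'E'
from m import *
w=onz(ms,[[366.4,211.0]],.058)[0];print(((w[:2]-O)@rot(yaw)*1e3).round(1))
E
```

```text
scene 69 317 326 [  -4.5 -144.1]
[ 0.81 -0.8   2.12]
[  2. -18.]
```

```bash
python3 -m crank '[{"dp":[0,0.008,0],"delta_rot":[0,0,0],"fingers":-1},{"dp":[0,0.008,0],"delta_rot":[0,0,0],"fingers":-1},{"dp":[0,0.008,0],"delta_rot":[0,0,0],"fingers":-1},{"dp":[0,0.008,0],"delta_rot":[0,0,0],"fingers":-1},{"dp":[0,0.008,0],"delta_rot":[0,0,0],"fingers":-1},{"dp":[0,0.008,0],"delta_rot":[0,0,0],"fingers":-1},{"dp":[0,0.008,0],"delta_rot":[0,0,0],"fingers":-1},{"dp":[0,0.008,0],"delta_rot":[0,0,0],"fingers":-1}]'
python3 go.py -8.6 -106 59; python3 loop.py
```

```text
t: 7.05
tcp_pos: [0.5421, 0.0093, 0.132]
tool_rot: [-0.072, 0.997, -0.0, 0.0]
force: [0.1, -2.7, 4.8]
finger_gap: -0.004
gripper_force: 2.4
tip clamp mm [  -8.3 -135.1] 58.96507433954877 t 7.05 F [ 0.1 -2.7  4.8] gap -0.004076993534588989
dp total [ 0.0004  0.0582 -0.0001] rows>= 0.6976922456106064
rot err [-0.      0.      0.0002]
scene 71 328 338 [  -4.5 -111.5]
[ 0.   -0.22  3.87]
```

```bash
python3 -m crank '[{"dp":[0,0.008,0],"delta_rot":[0,0,0],"fingers":-1},{"dp":[0,0.008,0],"delta_rot":[0,0,0],"fingers":-1},{"dp":[0,0.008,0],"delta_rot":[0,0,0],"fingers":-1},{"dp":[0,0.008,0],"delta_rot":[0,0,0],"fingers":-1},{"dp":[0,0.008,0],"delta_rot":[0,0,0],"fingers":-1}]'
python3 go.py -8.6 -106 59; python3 loop.py
```

```text
t: 7.57
tcp_pos: [0.5405, 0.0269, 0.1326]
tool_rot: [-0.073, 0.997, -0.002, 0.002]
force: [0.7, -11.4, 4.9]
finger_gap: 0.001
gripper_force: 7.4
tip clamp mm [  -7.4 -117.5] 59.578293966898606 t 7.5667 F [  0.7 -11.4   4.9] gap 0.0008271799689270033
dp total [0.0024 0.023  0.001 ] rows>= 0.27706649483590384
rot err [-0.0007  0.0004  0.0005]
scene 68 334 343 [ -4.  -96.1]
[-0.14 -6.06  7.06]
```

```bash
python3 -m crank '[{"dp":[0,0.006,0],"delta_rot":[0,0,0],"fingers":-1},{"dp":[0,0.006,0],"delta_rot":[0,0,0],"fingers":-1},{"dp":[0,0.006,0],"delta_rot":[0,0,0],"fingers":-1},{"dp":[0,0.004,0],"delta_rot":[0,0,0],"fingers":-1}]'
python3 go.py -8.6 -106 59; python3 loop.py
```

```text
t: 8.0
tcp_pos: [0.5386, 0.0388, 0.1325]
tool_rot: [-0.072, 0.997, -0.001, 0.001]
force: [1.2, -5.8, 7.1]
finger_gap: 0.001
gripper_force: 5.9
tip clamp mm [  -7.6 -105.4] 59.54818230413207 t 8.0 F [ 1.2 -5.8  7.1] gap 0.001429794828713976
dp total [ 0.002  -0.0011  0.0011] rows>= 0.03043743288941671
rot err [-0.0003  0.0004  0.0002]
scene 70 338 348 [ -4.4 -83.6]
[ 0.41 -2.39  7.98]
```

Loop at about -83, close to home. I'll press gently until it stops dead.

```bash
python3 -m crank '[{"dp":[0,0.004,0],"delta_rot":[0,0,0],"fingers":-1},{"dp":[0,0.003,0],"delta_rot":[0,0,0],"fingers":-1},{"dp":[0,0.002,0],"delta_rot":[0,0,0],"fingers":-1},{"dp":[0,0,0],"delta_rot":[0,0,0],"fingers":-1}]'
python3 go.py -8.6 -106 59; python3 loop.py
```

```text
t: 8.43
tcp_pos: [0.5377, 0.0435, 0.1325]
tool_rot: [-0.073, 0.997, -0.001, 0.001]
force: [0.0, -6.2, 7.0]
finger_gap: -0.003
gripper_force: 5.8
tip clamp mm [  -7.8 -100.7] 59.532936212255095 t 8.4333 F [ 0.  -6.2  7. ] gap -0.0027523286269619724
dp total [ 0.0016 -0.0106  0.0011] rows>= 0.12952715316995173
rot err [-0.0003  0.0003  0.0003]
scene 69 340 349 [ -4.3 -79.1]
[ 0.18 -6.02  7.79]
```

```bash
python3 -m crank '[{"dp":[0,0.003,0],"delta_rot":[0,0,0],"fingers":-1},{"dp":[0,0.003,0],"delta_rot":[0,0,0],"fingers":-1},{"dp":[0,0.002,0],"delta_rot":[0,0,0],"fingers":-1},{"dp":[0,0,0],"delta_rot":[0,0,0],"fingers":-1}]'
python3 go.py -8.6 -106 59; python3 loop.py
python3 - <<'E'
from h import *
p,d,m=shot('scene'); save('s3.png',cv2.convertScaleAbs(cv2.resize(p[170:250,310:420],None,fx=7,fy=7,interpolation=cv2.INTER_CUBIC),alpha=1.6))
E
```

```text
t: 8.87
tcp_pos: [0.5378, 0.0452, 0.1326]
tool_rot: [-0.074, 0.997, -0.003, 0.001]
force: [1.2, -15.2, 6.0]
finger_gap: 0.004
gripper_force: 8.9
tip clamp mm [ -7.5 -99. ] 59.596287293590024 t 8.8667 F [  1.2 -15.2   6. ] gap 0.004355322770628316
dp total [ 0.0023 -0.014   0.0013] rows>= 0.17048411238777414
rot err [-0.0009  0.0004  0.0006]
scene 73 340 350 [ -3.9 -77.4]
[  1.08 -13.89   5.84]
```

View pics/s3.png

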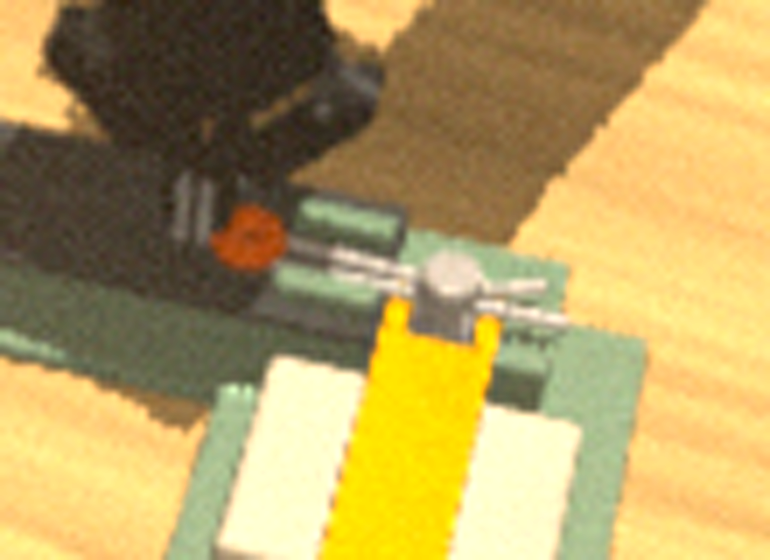

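The straight leg passes out beyond the stud, with its tip at (568,321), and the bowed leg's tip is at (545,285). I'll press slightly more to confirm it's a dead stop.

```bash
python3 -m crank '[{"dp":[0,0.003,0],"delta_rot":[0,0,0],"fingers":-1},{"dp":[0,0.002,0],"delta_rot":[0,0,0],"fingers":-1},{"dp":[0,0,0],"delta_rot":[0,0,0],"fingers":-1}]'
python3 go.py -8.6 -125 59; python3 loop.py
python3 - <<'E'
from m import *
c=lambda q,z:((onz(ms,q,z)[0,:2]-O)@rot(yaw)*1e3).round(1)
f=lambda a,b:[[(a+.5)/7-.5+310,(b+.5)/7-.5+170]]
print('tip',c(f(568,321),.058),'stud',c(f(453,275),.0775),'bowtip',c(f(545,285),.058))
E
```

```text
t: 9.27
tcp_pos: [0.5379, 0.046, 0.1326]
tool_rot: [-0.074, 0.997, -0.004, 0.002]
force: [0.3, -21.8, 6.3]
finger_gap: -0.002
gripper_force: 12.8
tip clamp mm [ -7.2 -98.2] 59.643803467117046 t 9.2667 F [  0.3 -21.8   6.3] gap -0.0016654899212383185
dp total [ 0.003  -0.0536  0.0017] rows>= 0.6443849871621831
rot err [-0.0014  0.0004  0.0008]
scene 70 340 350 [ -4.1 -77.2]
[  1.29 -21.86   4.88]
tip [-1.2 47.1] stud [6.  1.6] bowtip [-16.7  35.9]
```

It's a dead stop: force rises to 22 N with no motion, and the tip is about 44 mm past the stud. I'll back off and check.

```bash
python3 -m crank '[{"dp":[0,-0.02,0],"delta_rot":[0,0,0],"fingers":-1},{"dp":[0,-0.04,0],"delta_rot":[0,0,0],"fingers":-1},{"dp":[0,-0.02,-0.04],"delta_rot":[0,0,0],"fingers":-1},{"dp":[0,-0.06,-0.06],"delta_rot":[0,0,0],"fingers":-1},{"dp":[0,-0.06,-0.06],"delta_rot":[0,0,0],"fingers":-1},{"dp":[0,-0.06,-0.06],"delta_rot":[0,0,0],"fingers":-1},{"dp":[0,0,-0.06],"delta_rot":[0,0,0],"fingers":-1},{"dp":[0,0,0],"delta_rot":[0,0,0],"fingers":-1},{"dp":[0,0,0],"delta_rot":[0,0,0],"fingers":-1}]'
python3 loop.py
python3 - <<'E'
from h import *
p,d,m=shot('scene'); a=cv2.resize(p[175:255,320:415],None,fx=6,fy=6,interpolation=cv2.INTER_CUBIC)
save('s4.png',cv2.convertScaleAbs(a,alpha=1.4))
E
```

```text
t: 10.12
tcp_pos: [0.5544, -0.0763, 0.2711]
tool_rot: [-0.072, 0.997, 0.0, 0.001]
force: [-0.3, -0.2, 0.1]
finger_gap: 0.0
gripper_force: 0.0
scene 81 340 350 [ -7.3 -79.1]
top 61 282 290 [-10.5 -79.6]
[-0.42 -0.06 -0.26]
```

View pics/s4.png

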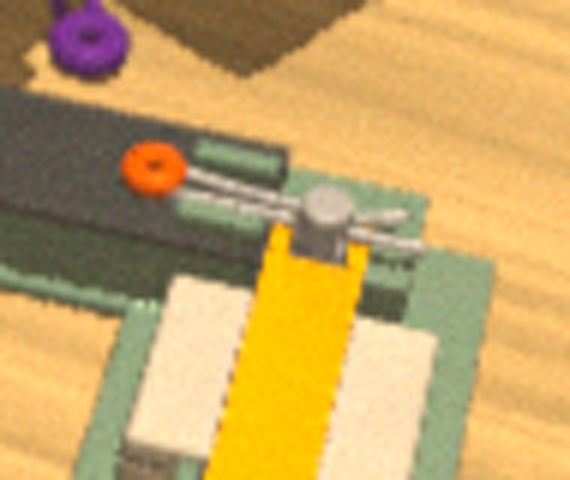

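The clip's loop at (153,167) is lying in line. The straight leg comes out past the stud with its tip at (420,246), the bowed leg hugs the stud, the bar is flat and the robot is clear.

```bash
python3 -c "
from station import manip
print(manip.sign_off())"
```

```text
the job is handed in; nothing more can be done
None
```

The bar is shut flat on the mould, the clip is pushed to its dead stop through the stud, and the arm was clear of everything when I handed the job in at about 10 s; the hand-in gave no verdict back.

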